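# Load the panel dryer, seat its hood and start it

### The job

Slide every painted panel up out of the wooden rack and lower it (do not drop it) fully down into a slot of its own in the grey dryer base. Then seat the white hood fully home on the base, its two ears over the two pegs, and only after that push the start lever right over to the back to start the dryer. Leave the other things on the table where they are.

Things in the scene. Friction and masses are not known exactly. Their poses are not given: they have to be found in the camera images.
- panel1: painted test panel: plywood board with paint swatches on both faces, 80 wide (own x) x 8 thick (own y) x 100 tall (own z), about 70 g; origin at the centre of its lower edge. It starts upright in a rack slot, its lower edge 12 above the table, the top 57 showing. All panels are alike; None if this one is absent
- panel2: painted test panel: plywood board with paint swatches on both faces, 80 wide (own x) x 8 thick (own y) x 100 tall (own z), about 70 g; origin at the centre of its lower edge. It starts upright in a rack slot, its lower edge 12 above the table, the top 57 showing. All panels are alike; None if this one is absent
- panel3: painted test panel: plywood board with paint swatches on both faces, 80 wide (own x) x 8 thick (own y) x 100 tall (own z), about 70 g; origin at the centre of its lower edge. It starts upright in a rack slot, its lower edge 12 above the table, the top 57 showing. All panels are alike; None if this one is absent
- panel4: painted test panel: plywood board with paint swatches on both faces, 80 wide (own x) x 8 thick (own y) x 100 tall (own z), about 70 g; origin at the centre of its lower edge. It starts upright in a rack slot, its lower edge 12 above the table, the top 57 showing. All panels are alike; None if this one is absent
- rack: fixed light-wood slotted rack, 110 (own x) x 204 (own y) x 55 tall, four slots like the dryer's (12 wide in own y, 90 long in own x, floor 12 above the table) at own y = -72, -24, +24, +72; origin at the centre of its underside
- dryer: fixed grey base of the panel dryer, 136 deep (own x) x 328 long (own y, from -200 to +128), flat deck 55 above the table; own +x is its back, own -x its front with dark vents. Four slots cut in the deck at own y = -72, -24, +24, +72; two upright round-topped steel pegs, 12 thick and 28 tall above the deck, at own (0, -108) and (0, +108); start lever near the end at own y = -170. Origin on the table, midway between the two pegs
- slot0 (a point): centre of the floor of the first (own y = -72) slot of the dryer, 12 above the table. The slot is 12 wide (dryer y), 90 long (dryer x) and 43 deep, mouth at 55 above the table; slots are 48 apart
- slot1 (a point): centre of the floor of the second (own y = -24) slot of the dryer, 12 above the table. The slot is 12 wide (dryer y), 90 long (dryer x) and 43 deep, mouth at 55 above the table; slots are 48 apart
- slot2 (a point): centre of the floor of the third (own y = +24) slot of the dryer, 12 above the table. The slot is 12 wide (dryer y), 90 long (dryer x) and 43 deep, mouth at 55 above the table; slots are 48 apart
- slot3 (a point): centre of the floor of the fourth (own y = +72) slot of the dryer, 12 above the table. The slot is 12 wide (dryer y), 90 long (dryer x) and 43 deep, mouth at 55 above the table; slots are 48 apart
- seat (a point): point on the deck, 55 above the table, midway between the two pegs, where the hood's origin comes to rest; axes as the dryer's
- hood: white dryer hood, open below, 450 g: box 108 (own x) x 184 (own y) x 78 tall, walls 4, inner height 74, with a 6 thick ear at each end (248 long over the ears), each ear with a 15 hole at own (0, -108) and (0, +108) that drops over a peg (either way round fits). Black bar handle above the roof: 14 x 14 section, 100 long along own y, its centre 112 above the underside, 27 free below it. Origin at the centre of its underside. It starts standing on the table
- lever (a joint): start lever of the dryer, rad: 0 leaning to the dryer's front (own -x), 1.0 leaning fully to its back (own +x); starts at 0 to 0.15; pivots about the dryer's y axis at own (0, -170), 77 above the table; light friction (about 1 N at the tip), stays where it is left
- lever_tip (a point): centre of the lever's black ball knob, 26 across, 60 from the pivot on a 10 thick steel rod; about 130 above the table at the start, its top at most 150 as it swings: carry things over it higher than that
- rinse_cup: bystander: white cup 76 across, 85 tall; origin under its centre
- ink_bottle: bystander: small jar 42 across, 75 tall; origin under its centre
- pan_set: bystander: flat tin of paint pans 65 x 130 x 16; origin under its centre
- flat_brush: bystander: brush 190 long lying on the table
- tape_roll: bystander: roll of paper tape 90 across, 22 tall, lying flat; origin under its centre

How it is judged:
By the outcome, as a careful person would: the job done as asked, in the order asked, and still so for the second after the job is handed in, with the robot touching nothing.
Of panel1, panel2, panel3, panel4 only 3 to 4 are there at a start; the rules pass over those that are not, and their reading is None.
At some moment in a run one of hood may be knocked a few centimetres aside while the robot is not near it.
It also fails if it takes over 200 s, if anything falls off the work surface, if the arm or the gripper's body presses on something with over 40 N, if the wrist force passes 120 N, or if a joint passes its speed limit or range.

### The arm

A 6-joint arm with a two-finger parallel gripper is mounted at the origin on the work surface. World frame = base frame: x ahead of the robot, y to its left, z up, the work surface at z = 0. Lengths are in m, angles in rad, forces in N, time in s.
With the tool pointing down it reaches from about 0.375 to 0.925 m from the base axis. Payload 5.7 kg.
Tool frame: the origin (TCP) lies midway between the tips of the shut fingers; the grasp point (between the pads) lies 19 mm behind it; z points along the fingers, x is the direction in which the jaws open and shut, and the axes are right-handed (so a half turn about z gives the same grasp; the last joint's range is limited). The gripper opens to 88 mm and grips with 3 to 60 N. Pads are 20 mm wide; open, the fingers measure 115 mm over their backs; the gripper's body (75 mm by 178 mm) begins 61 mm behind the grasp point.
Start: joints at [0.986, 0.359, 1.51, -0, 1.272, -0.115], TCP at [0.272, 0.535, 0.194] pointing down, gripper open.
Joint ranges: [-2.97, 2.97], [-1.01, 2.36], [0.21, 2.38], [-0.96, 4.11], [0.2, 2.71], [-2.98, 2.98]. Speed limits (rad/s): [2.39, 2.39, 3.14, 3.14, 3.14, 3.14].

### API

Orientations are given as a unit quaternion [x, y, z, w].
In Python, from bench import move_ptp, servo_line, goto_joints, move_gripper, sleep, inverse_kinematics, capture, PlanningError, close_job, spot_in, silhouettes, current_clock, current_joint_pos, current_qvel, current_joint_torque, current_position, current_orientation, current_force, current_torque, current_finger_gap gives the robot as it stands. Calls block until the motion is done:
- move_ptp(position, orientation): joint-space move of the TCP to a pose.
- servo_line(position, orientation=None, rate=0.15, contact_N=None): straight line of the TCP; orientation=None keeps the orientation; rate is the mean speed in m/s. With contact_N (N) it stops when the force on the tool has changed by that much, and returns True; else False.
- goto_joints(angles): joint-space move.
- move_gripper(opening): finger opening in m; the grip force is fixed at half the most; returns when the fingers have stopped.
- sleep(seconds).
- inverse_kinematics(position, orientation): joint angles nearest the present ones, or None.
- capture(name): name is "side" or "top" or "wrist"; returns a dict with "image" (420x560x3 uint8, blue, green, red), "range_z" (420x560 float32, m along the optical axis (not along the pixel's ray), 0 where there is no reading), "intrinsics" (3x3 intrinsics, pixels), "R" (3x3) and "t" (3): a world point X has camera coordinates R X + t. Camera axes: x right, y down, z forward; pixel columns grow to the right and rows downward; lengths in m; the calibration is good to about 2 mm. The wrist camera is an equidistant fisheye: a pixel r from the principal point sees the ray r / f radians off the axis. A picture is of the moment at which its call begins.
A pose or a line that the arm cannot do raises PlanningError and nothing moves.
- close_job(): hands the job in, once; it reports no verdict.
Trained networks look in the newest picture that a camera, given by its name, has taken for a name from the list of things; names that differ only in an ending like _2 or _b are one class to them, and where a whole thing is asked for, a point or a joint stands for the part that bears it (a point fixed in the world has none). Each returns a list of dicts, best first, with "conf" (0 to 1); they miss things now and then, are a little off and sometimes report something else, mostly with a low value. They report only what shows in the picture. A call takes as long as a camera call.
- spot_in(camera, query): "xy" ([column, row] in pixels, amid what is visible of it).
- silhouettes(camera, query): "region" (420x560 bool, what is visible of it) and "xy" ([column, row] in pixels, amid what is visible of it).
Readings, each from a call of its own:
- current_clock(): time.
- current_joint_pos(): joint angles.
- current_qvel(): joint speeds.
- current_joint_torque(): joint torques, N m.
- current_position(): TCP position.
- current_orientation(): TCP orientation.
- current_force(): force on the tool from outside, world axes, zero at the start.
- current_torque(): the same for the moment, N m.
- current_finger_gap(): finger opening in m.
Only numpy, scipy, OpenCV 4.12 (cv2) and the standard library are available. Lean on these libraries where they do the work, as an engineer would, in place of code of your own. Each camera call takes 0.05 s, during which the arm holds its last target.

## Working session

There is one attempt and no reset: what is moved stays moved. The work goes in short steps, each a Python script; the robot and the scene stay as the last script left them, time stands still between calls to the robot, and variables do not carry over. Pictures are saved under pics/ and viewed, and the job is handed in when it is done.

```bash
ls -la; mkdir -p pics; python3 - <<'E'
from bench import *
import cv2
for n in("side","top","wrist"):
    c=capture(n); cv2.imwrite(f"pics/a_{n}.png",c["image"]); print(n,c["intrinsics"].tolist() if hasattr(c["intrinsics"],'tolist') else c["intrinsics"],c["R"],c["t"])
print(current_clock())
E
```

```text
total 12
drwxr-xr-x  3 agent agent 4096 Dec  7 05:48 .
drwxr-xr-x 23 root  root  4096 Dec  7 05:48 ..
drwxr-xr-x  2 agent agent 4096 Dec  7 05:48 pics
side [[401.1667246566106, 0.0, 277.469193617817], [0.0, 401.1667246566106, 210.48778443469539], [0.0, 0.0, 1.0]] [[-0.99537383 -0.09403177  0.01972239]
 [-0.06251083  0.47794028 -0.87616522]
 [ 0.07296124 -0.87334479 -0.48160725]] [0.53853809 0.13130323 0.93495807]
top [[488.22468085147074, 0.0, 292.8921996022741], [0.0, 488.22468085147074, 207.78872765436398], [0.0, 0.0, 1.0]] [[ 0.02726433 -0.9996197   0.00413645]
 [-0.99580895 -0.0275213  -0.0872188 ]
 [ 0.08729947 -0.00174115 -0.99618059]] [0.007584   0.53154383 1.11776953]
wrist [[325.19226210127806, 0.0, 279.3965492840434], [0.0, 325.19226210127806, 211.20417216720628], [0.0, 0.0, 1.0]] [[ 0.45328114  0.89136384 -0.00259176]
 [ 0.86243958 -0.43783398  0.25396729]
 [ 0.2252425  -0.11735382 -0.96720933]] [-0.5985961  -0.03043742  0.38977918]
0.15
```

View pics/a_top.png

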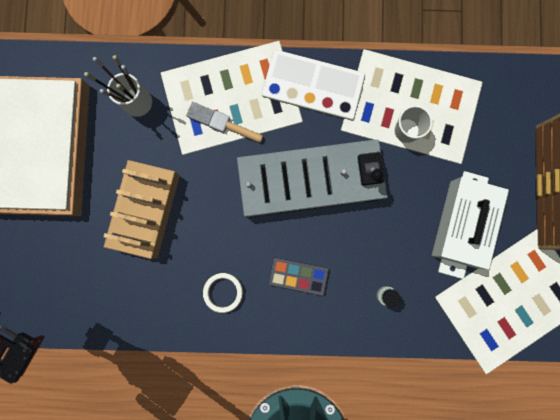

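View pics/a_side.png

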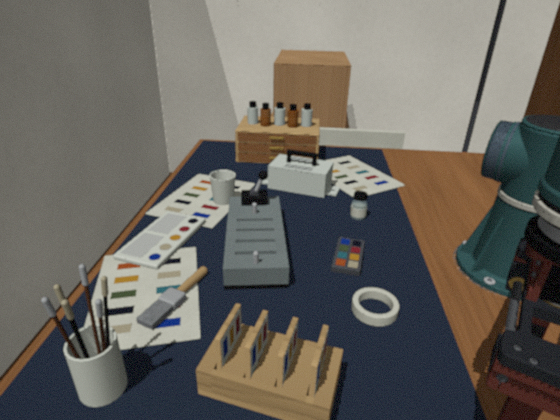

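View pics/a_wrist.png

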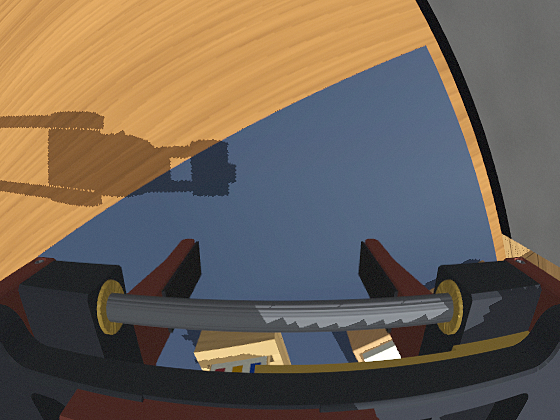

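The top view shows the rack at about (140,210) with 4 panels, the dryer at (312,178) with its lever at (371,168), the hood at (470,224) and the cup at (415,123). The side view also shows four panels.

```bash
cat > h.py <<'E'
from bench import *
import numpy as np, cv2
from scipy.spatial.transform import Rotation as Ro
def cloud(c):
    Z=c["range_z"];K=c["intrinsics"];v,u=np.mgrid[:420,:560]
    P=np.stack([(u-K[0,2])/K[0,0]*Z,(v-K[1,2])/K[1,1]*Z,Z],-1)
    W=(P-c["t"])@c["R"]; W[Z<=0]=np.nan; return W
def rect(P):
    r=cv2.minAreaRect((P[:,:2]*1000).astype(np.float32)); return r
def down(yaw): # tool z down, jaw axis x at yaw
    x=np.array([np.cos(yaw),np.sin(yaw),0]);z=np.array([0,0,-1.]);y=np.cross(z,x)
    return Ro.from_matrix(np.stack([x,y,z],1)).as_quat()
E
python3 - <<'E'
from h import *
c=capture("top");W=cloud(c);z=W[...,2]
vis=c["image"].copy()
for q in ["panel1","rack","dryer","hood","lever_tip","rinse_cup","ink_bottle","pan_set","flat_brush","tape_roll"]:
    for s in silhouettes("top",q):
        m=s["region"]; P=W[m]; P=P[~np.isnan(P[:,0])]
        print(q,round(s["conf"],2),np.round(s["xy"]),m.sum(),"z50/98",np.round(np.percentile(P[:,2],[5,50,98]),3),"mean",np.round(np.median(P,0),3))
        if s["conf"]<.4: continue
        for lo,hi in ((.048,.062),(.07,.086),(.1,.12)):
            S=P[(P[:,2]>lo)&(P[:,2]<hi)]
            if len(S)>15: print("   ",lo,hi,len(S),[np.round(x,1) for x in rect(S)])
E
```

```text
panel1 0.72 [126. 239.] 252 z50/98 [0.047 0.108 0.114] mean [0.447 0.384 0.108]
    0.048 0.062 29 [array([444.1, 385.2]), array([74.8, 16.7]), np.float64(74.3)]
    0.07 0.086 20 [array([449.7, 381.3]), array([70.2,  7.7]), np.float64(71.0)]
    0.1 0.12 151 [array([446.6, 385.9]), array([78.3,  8.6]), np.float64(77.5)]
panel1 0.58 [141. 179.] 275 z50/98 [0.052 0.108 0.114] mean [0.585 0.355 0.108]
    0.048 0.062 48 [array([590.5, 361.5]), array([93.4, 16.5]), np.float64(77.2)]
    0.07 0.086 25 [array([584.3, 354. ]), array([76.8,  6.6]), np.float64(79.9)]
    0.1 0.12 158 [array([586.9, 356. ]), array([81.3,  8.8]), np.float64(77.5)]
panel1 0.51 [131. 216.] 200 z50/98 [0.05  0.11  0.114] mean [0.493 0.373 0.11 ]
    0.048 0.062 16 [array([494.5, 381. ]), array([89.3, 11.1]), np.float64(80.3)]
    0.1 0.12 149 [array([493. , 375.1]), array([79.1,  8.7]), np.float64(78.0)]
panel1 0.48 [139. 195.] 199 z50/98 [0.05  0.109 0.114] mean [0.54  0.362 0.109]
    0.1 0.12 144 [array([541.2, 365.8]), array([80.1,  8.3]), np.float64(77.5)]
rack 0.92 [143. 211.] 3844 z50/98 [0.02  0.054 0.059
[... 1099 characters left out ...]
 mean [ 0.737 -0.254  0.044]
    0.048 0.062 123 [array([ 728.4, -245.7]), array([62., 69.]), np.float64(46.5)]
    0.07 0.086 270 [array([ 729.3, -245.2]), array([74.4, 73. ]), np.float64(27.1)]
ink_bottle 0.82 [385. 296.] 341 z50/98 [0.022 0.073 0.078] mean [ 0.338 -0.192  0.073]
    0.07 0.086 217 [array([ 335.3, -197.3]), array([35. , 34.7]), np.float64(46.6)]
ink_bottle 0.48 [225. 310.] 467 z50/98 [0.005 0.021 0.026] mean [0.319 0.179 0.021]
pan_set 0.87 [299. 277.] 1586 z50/98 [0.011 0.015 0.02 ] mean [0.373 0.006 0.015]
flat_brush 0.69 [217. 118.] 1043 z50/98 [0.009 0.017 0.022] mean [0.736 0.211 0.017]
tape_roll 0.98 [212. 283.] 470 z50/98 [0.016 0.021 0.026] mean [0.335 0.186 0.021]
```

```bash
cat > d.py <<'E'
from h import *
def comps(W,m,mn,mx):
    n,l,st,ce=cv2.connectedComponentsWithStats(m.astype(np.uint8)); out=[]
    for i in range(1,n):
        if mn<=st[i,4]<=mx: out.append((st[i,4],W[l==i]))
    return out
if __name__=="__main__":
  for cam in ("top","side"):
    c=capture(cam);W=cloud(c);z=W[...,2]
    for nm in ("dryer","rack"):
        o,th=((.5954,.0182),9.1) if nm=="dryer" else ((.5175,.3721),77.9)
        t=np.deg2rad(th);ex=np.array([np.cos(t),np.sin(t)]);ey=np.array([-ex[1],ex[0]])
        L=np.stack([(W[...,:2]-o)@ex,(W[...,:2]-o)@ey,z],-1)
        m=(abs(z-.0545)<.006)&(abs(L[...,0])<.08)&(L[...,1]<.14)&(L[...,1]>-.22)&(np.isfinite(z))
        print(cam,nm,"deck",m.sum(),"z",np.median(z[m]),[np.round(x,1) for x in rect(W[m])])
        m=(z>.064)&(z<.09)&(abs(L[...,0])<.02)&(abs(L[...,1])>.095)&(abs(L[...,1])<.12)
        for n,P in comps(L,m,4,200): print("  peg",n,np.round(P.mean(0)*1000,1),np.round((P.min(0)+P.max(0))*500,1))
        # slots pixels by depth: intersect ray at deck height
        K=c["intrinsics"];v,u=np.mgrid[:420,:560]
        d=np.stack([(u-K[0,2])/K[0,0],(v-K[1,2])/K[1,1],np.ones(u.shape)],-1)@c["R"];C=-c["R"].T@c["t"]
        D=C+d*((.055-C[2])/d[...,2])[...,None]
        DL=np.stack([(D[...,:2]-o)@ex,(D[...,:2]-o)@ey],-1)
        if nm=="dryer":
            g=c["image"].max(-1)
            m=(abs(DL[...,0])<.06)&(abs(DL[...,1])<.1)&(g<60)
            for n,P in comps(DL,m,60,900): print("  slot",n,np.round((P.min(0)+P.max(0))*500,1),np.round((P.max(0)-P.min(0))*1000,1), "mean",np.round(P.mean(0)*1000,1))
  c=capture("top");W=cloud(c);cv2.imwrite("pics/dr.png",cv2.resize(c["image"][130:230,225:400],None,fx=4,fy=4,interpolation=cv2.INTER_CUBIC))
E
python3 d.py
```

```text
top dryer deck 6853 z 0.054083766941358496 [array([601.1, -17.6]), array([136.9, 328.8]), np.float64(9.1)]
  peg 27 [  -1.4 -106.7   78.5] [  -0.9 -106.7   75.9]
  peg 24 [ -1.  107.4  79.2] [ -0.3 107.4  76.1]
  slot 127 [ -0.9 -72.2] [84.4  8.1] mean [ -0.7 -72. ]
  slot 131 [ -1.8 -24.3] [84.3  8. ] mean [ -2.5 -24.3]
  slot 147 [-1.5 23.3] [86.   8.9] mean [-1.8 23.2]
  slot 146 [-1.7 71.1] [86.2  8.7] mean [-1.5 71.1]
top rack deck 3444 z 0.05410097056263804 [array([576.7, 364.1]), array([124.9, 329.2]), np.float64(81.9)]
side dryer deck 3769 z 0.05262428187284675 [array([599.2, -17.1]), array([135.9, 331.9]), np.float64(9.1)]
  peg 32 [  -1.7 -104.4   72.6] [  -1.5 -104.8   73.1]
  peg 48 [ -1.6 111.   73.2] [ -1.7 109.5  73.1]
side rack deck 5632 z 0.0530449533937458 [array([576.1, 365.1]), array([124.2, 330.9]), np.float64(82.2)]
```

```bash
python3 - <<'E'
from h import *
print(current_orientation(),Ro.from_quat(current_orientation()).as_matrix().round(2))
for nm,p,yaws in (("rack",(.4466,.3859,.2),(-12.3,167.7)),("slot0",(.607,-.053,.2),(99.1,-80.9)),("hood",(.505,-.381,.3),(75.6,-104.4)),("seat",(.595,.018,.3),(9.1,-170.9))):
    for y in yaws: print(nm,y,np.round(q,2) if (q:=inverse_kinematics(list(p),list(down(np.deg2rad(y))))) is not None else None)
E
```

```text
[ 8.52265335e-01  5.23109734e-01 -6.11470396e-05  2.78156848e-05] [[ 0.45  0.89 -0.  ]
 [ 0.89 -0.45 -0.  ]
 [-0.   -0.   -1.  ]]
rack -12.3 [ 0.6   0.34  1.52 -0.    1.28  0.81]
rack 167.7 [ 0.6   0.34  1.52 -0.    1.28 -2.33]
slot0 99.1 [-0.2   0.37  1.48 -0.    1.29 -1.93]
slot0 -80.9 [-0.2   0.37  1.48 -0.    1.29  1.21]
hood 75.6 [-0.76  0.34  1.28 -0.    1.52 -2.07]
hood -104.4 [-0.76  0.34  1.28 -0.    1.52  1.07]
seat 9.1 [-0.09  0.28  1.37 -0.    1.5  -0.24]
seat -170.9 [-0.09  0.28  1.37 -0.    1.5   2.9 ]
```

View pics/dr.png

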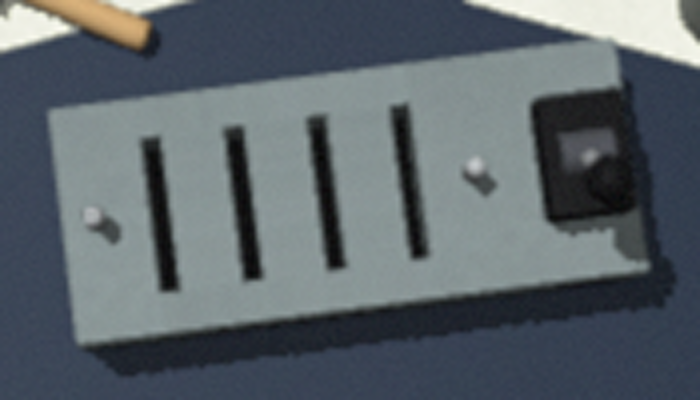

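```bash
cat > pp.py <<'E'
from h import *
O=np.array([.5942,.0177]);T=np.deg2rad(9.1)
ex=np.array([np.cos(T),np.sin(T)]);ey=np.array([-ex[1],ex[0]])
PAN=[(.4466,.3859),(.4935,.3758),(.5404,.3656),(.5873,.3555)]
YR=np.deg2rad(-12.3);YS=T-np.pi/2
GZ=.081;HI=.225
def dr(x,y): return O+x*ex+y*ey
def pick(i):
    x,y=PAN[i]
    move_gripper(.030)
    move_ptp([x,y,.16],list(down(YR)))
    if servo_line([x,y,GZ],rate=.08,contact_N=6): print("CONTACT on descent",current_position()); return False
    f0=np.array(current_force()); move_gripper(.0)
    print("gap",current_finger_gap(),"dF",np.round(np.array(current_force())-f0,1))
    servo_line([x,y,.14],rate=.08); servo_line([x,y,HI],rate=.2)
    print("gap up",current_finger_gap(),"F",np.round(np.array(current_force())-f0,1),current_clock()); return True
def place(s,dx=0,dy=0):
    y0=-.072+.048*s
    p=dr(dx,y0+dy); move_ptp([*p,HI],list(down(YS)))
    servo_line([*p,GZ+.055-.012+.006],rate=.15)
    offs=[(0,0),(0,.0012),(0,-.0012),(0,.0024),(0,-.0024),(.003,0),(-.003,0)]
    for ox,oy in offs:
        p=dr(dx+ox,y0+dy+oy)
        servo_line([*p,GZ+.055-.012+.004],rate=.05)
        hit=servo_line([*p,GZ-.002],rate=.04,contact_N=4)
        z=current_position()[2]; print("slot",s,"off",ox,oy,"hit",hit,"z",round(z,4),np.round(current_force(),1))
        if z<GZ+.0025: break
    else: print("FAILED"); return False
    return True
def release():
    z=current_position(); move_gripper(.028); servo_line([z[0],z[1],HI-.02],rate=.15); print("rel",current_clock())
E
python3 -c "
from pp import *
if pick(0): print(place(0))
c=capture('side');cv2.imwrite('pics/p0s.png',c['image'])
"
```

```text
gap 0.0069206116890753 dF [ 0.1 -0.3  3.3]
gap up 0.006877932562934758 F [-0.6 -1.2 -0.3] 5.8917
slot 0 off 0 0 hit True z 0.0812 [-0.9 -0.5  3.8]
True
```

View pics/p0s.png

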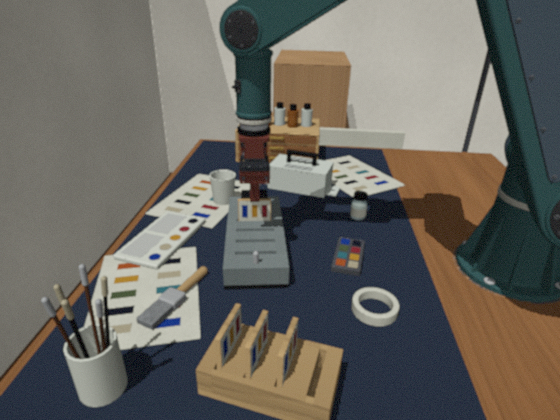

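The panel at (255,208) stands in the first slot; its rack slot at (325,370) is empty. I'll do the others the same way.

```bash
python3 -c "
from pp import *
release()
for i in (1,2,3):
    if not pick(i): break
    if not place(i): break
    release()
move_ptp([.45,.25,.35],list(down(YS)))
c=capture('side');cv2.imwrite('pics/p1s.png',c['image'])
c=capture('top');cv2.imwrite('pics/p1t.png',c['image'])
print(current_clock())
"
```

```text
rel 11.2833
gap 0.0069876398984413364 dF [-1.3  0.3  1.7]
gap up 0.006873267184017295 F [-0.5  0.5 -1.7] 16.2833
slot 1 off 0 0 hit True z 0.0813 [-0.5  0.2  4.5]
rel 21.3833
gap 0.006713491567336048 dF [-0.1 -0.2  1.8]
gap up 0.0068277873995562675 F [ 0.5  0.2 -1.3] 26.1667
slot 2 off 0 0 hit True z 0.0813 [-0.  -0.6  4.3]
rel 31.0417
gap 0.0065467336272505006 dF [ 0.3 -0.3  2.1]
gap up 0.006624365708600241 F [ 0.3  1.4 -1.8] 35.625
slot 3 off 0 0 hit True z 0.0813 [-0.5 -0.3  4.5]
rel 40.3
41.4
```

View pics/p1t.png

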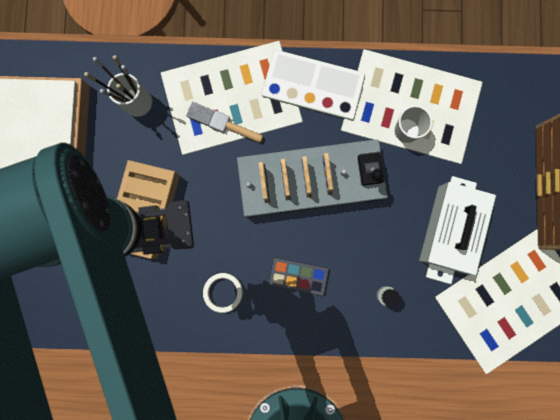

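View pics/p1s.png

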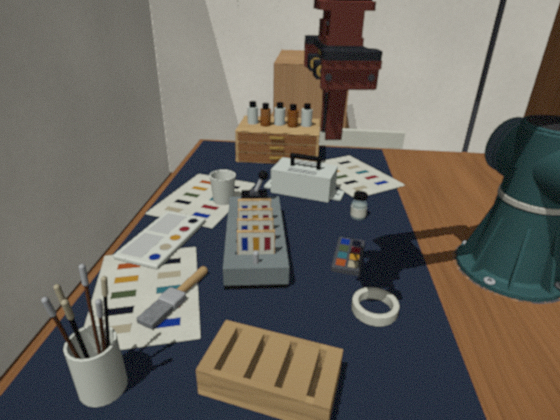

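All four panels stand in the dryer (264–330, 180) and the rack is empty. The hood was knocked from (470,224) to (458,229), so I'll measure it again.

```bash
cat > hd.py <<'E'
from pp import *
def hood(cam="top"):
    c=capture(cam);W=cloud(c);s=silhouettes(cam,"hood")[0];P=W[s["region"]];P=P[np.isfinite(P[:,0])]
    out=[]
    for lo,hi in ((.071,.083),(.11,.124)):
        S=P[(P[:,2]>lo)&(P[:,2]<hi)]; r=rect(S); print(cam,round(s["conf"],2),np.round(np.median(S[:,2]),4),[np.round(x,1) for x in r]); out.append(r)
    cv2.imwrite(f"pics/hood_{cam}_{current_clock():.0f}.png",cv2.resize(c["image"][160:300,400:520],None,fx=4,fy=4))
    return out
if __name__=="__main__":
    move_ptp([.45,.1,.35],list(down(np.deg2rad(75))))
    hood();hood("side");hood()
E
python3 hd.py
```

```text
top 0.57 0.0773 [array([ 493. , -352.9]), array([110.1, 184.4]), np.float64(76.0)]
top 0.57 0.1179 [array([ 493.5, -352.2]), array([ 14.8, 100. ]), np.float64(75.4)]
side 0.95 0.0754 [array([ 491.3, -352.6]), array([114.9, 184.1]), np.float64(75.9)]
side 0.95 0.1146 [array([ 492.4, -350.1]), array([15.6, 95.9]), np.float64(78.6)]
top 0.94 0.0772 [array([ 493.4, -353. ]), array([110.7, 184.9]), np.float64(75.8)]
top 0.94 0.1174 [array([ 493. , -352.1]), array([16.6, 99.2]), np.float64(75.4)]
```

```bash
python3 -c "
from hd import *
h=np.array([.4930,-.3525]);Y=np.deg2rad(75.7)
move_gripper(.045)
move_ptp([*h,.18],list(down(Y)))
print(servo_line([*h,.093],rate=.08,contact_N=6),current_position())
f0=np.array(current_force());move_gripper(0);print('gap',current_finger_gap(),np.round(np.array(current_force())-f0,1))
servo_line([*h,.12],rate=.06);servo_line([*h,.285],rate=.15)
print('gap',current_finger_gap(),np.round(np.array(current_force())-f0,1),np.round(current_torque(),2))
move_ptp([*O,.285],list(down(T)))
servo_line([*O,.195],rate=.1)
for cam in('top','side'):
    c=capture(cam);cv2.imwrite(f'pics/hs_{cam}.png',c['image'])
print(current_clock())
"
```

```text
False [ 0.49340395 -0.35286375  0.09359005]
gap 0.000542894462940628 [2.3 0.1 1. ]
gap 0.0001676662704523822 [1.  0.3 0. ] [ 0.    0.02 -0.01]
53.1583
```

View pics/hs_side.png

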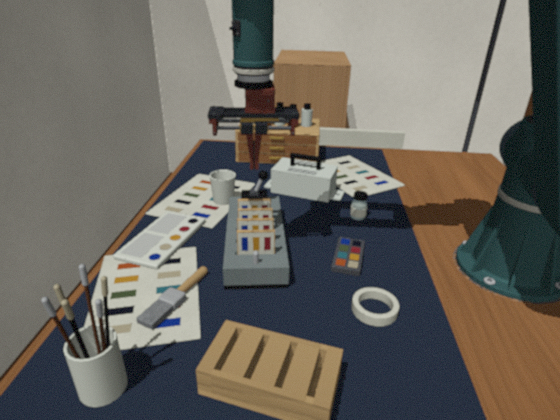

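View pics/hs_top.png

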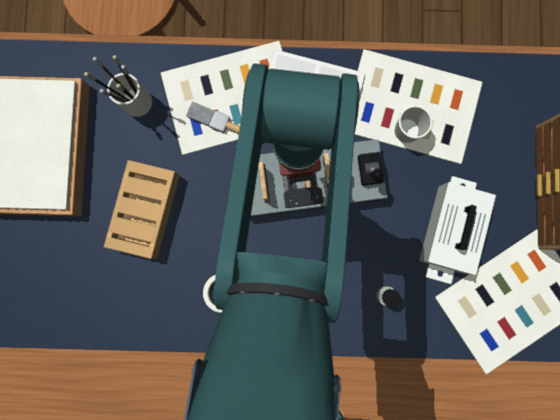

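The gripper is empty: the gap is 0 and the hood still stands at (458,229). I'll find out why before retrying.

```bash
python3 -c "
from hd import *
servo_line([*O,.285],rate=.2)
move_ptp([.45,.1,.35],list(down(np.deg2rad(75))))
hood();hood('side')
c=capture('side');cv2.imwrite('pics/x.png',cv2.resize(c['image'][130:220,220:400],None,fx=4,fy=4))
"; ls pics
```

```text
top 0.71 0.0773 [array([ 493.4, -353.2]), array([110.6, 185.2]), np.float64(75.8)]
top 0.71 0.1175 [array([ 493.5, -352.2]), array([ 15.3, 100. ]), np.float64(75.8)]
side 0.88 0.0755 [array([ 491.3, -350.9]), array([115.8, 185.5]), np.float64(76.5)]
side 0.88 0.1145 [array([ 489.7, -350.3]), array([16.2, 96.4]), np.float64(74.6)]
a_side.png
a_top.png
a_wrist.png
dr.png
hood_side_44.png
hood_side_55.png
hood_top_44.png
hood_top_55.png
hs_side.png
hs_top.png
p0s.png
p1s.png
p1t.png
x.png
```

View pics/x.png

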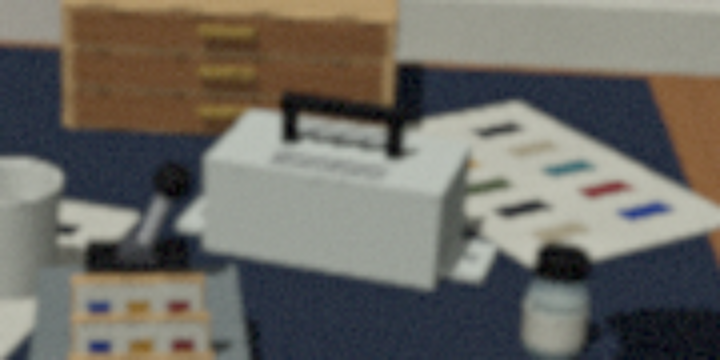

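```bash
python3 -c "
from hd import *
h=np.array([.4930,-.3525]);Y=np.deg2rad(75.7)
move_gripper(.045);print(current_finger_gap())
move_ptp([*h,.18],list(down(Y)));print(current_finger_gap(),current_joint_pos())
print(servo_line([*h,.093],rate=.08,contact_N=6),current_position(),Ro.from_quat(current_orientation()).as_matrix().round(2),current_finger_gap(),current_force())
for cam in('top','side','wrist'):
    c=capture(cam);cv2.imwrite(f'pics/hg_{cam}.png',c['image'] if cam!='side' else cv2.resize(c['image'][100:220,220:400],None,fx=4,fy=4))
print(current_clock())
"
```

```text
0.04500120000280555
0.0449520941000159 [-7.33210765e-01  3.78548015e-01  1.51340008e+00  4.65305937e-04
  1.24895759e+00 -2.05555761e+00]
False [ 0.49341537 -0.3528766   0.09357206] [[ 0.25  0.97  0.  ]
 [ 0.97 -0.25 -0.  ]
 [-0.    0.   -1.  ]] 0.045061668892912 [ 0.36097638 -0.48210468 -0.48319297]
58.9417
```

View pics/hg_side.png

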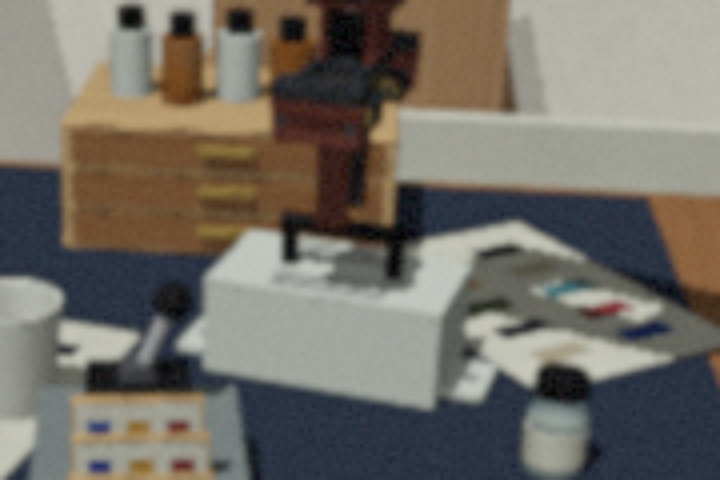

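View pics/hg_wrist.png

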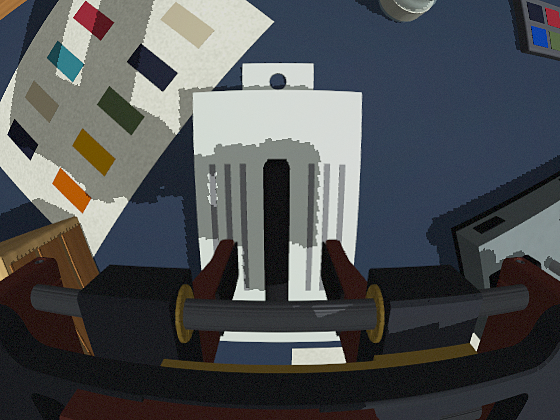

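```bash
python3 -c "
from hd import *
c=capture('side');W=cloud(c)
p=np.array(current_position())
def pr(X):
    q=c['R']@X+c['t'];q=c['intrinsics']@q;return q[:2]/q[2]
print('tcp px',pr(p),'grasp',pr(p+[0,0,.019]))
Y=np.deg2rad(75.7)
for s in(-1,1): print('tips',pr(p+s*.029*np.array([np.cos(Y),np.sin(Y),0])))
for v in range(130,172,3): print(v,[tuple(np.round(W[v,u]*1000).astype(int)) if np.isfinite(W[v,u,0]) else None for u in (300,304,308,312)])
im=c['image'].copy()
for d in (-.029,.029):
    a=pr(p+d*np.array([np.cos(Y),np.sin(Y),0]));cv2.circle(im,tuple(int(round(x)) for x in a),1,(0,255,0),-1)
cv2.imwrite('pics/hg2.png',cv2.resize(im[100:200,260:360],None,fx=6,fy=6,interpolation=cv2.INTER_NEAREST))
"
```

```text
tcp px [304.3039955  161.70543497] grasp [304.62720349 155.88865607]
tips [306.90789103 158.49670646]
tips [301.59671851 165.04155841]
130 [(np.int64(509), np.int64(-271), np.int64(218)), (np.int64(498), np.int64(-270), np.int64(219)), (np.int64(487), np.int64(-271), np.int64(220)), (np.int64(476), np.int64(-296), np.int64(212))]
133 [(np.int64(508), np.int64(-274), np.int64(209)), (np.int64(497), np.int64(-270), np.int64(211)), (np.int64(486), np.int64(-268), np.int64(212)), (np.int64(475), np.int64(-376), np.int64(178))]
136 [(np.int64(508), np.int64(-276), np.int64(200)), (np.int64(497), np.int64(-270), np.int64(202)), (np.int64(486), np.int64(-270), np.int64(203)), (np.int64(475), np.int64(-376), np.int64(169))]
139 [(np.int64(509), np.int64(-319), np.int64(176)), (np.int64(497), np.int64(-316), np.int64(178)), (np.int64(486), np.int64(-372), np.int64(160)), (np.int64(474), np.int64(-382), np.int64(157))]
142 [(np.int64(509), np.int64(-322), np.int64(167)), (np.int64(497), np.int64(-321), np.int64(168)), (np.int64(486), np.int64(-376), np.int64(149)), (np.int64(473), np.int64(-56
[... 1071 characters left out ...]
nt64(-561), np.int64(17)), (np.int64(483), np.int64(-555), np.int64(20)), (np.int64(470), np.int64(-339), np.int64(106))]
163 [(np.int64(507), np.int64(-391), np.int64(73)), (np.int64(495), np.int64(-385), np.int64(76)), (np.int64(482), np.int64(-389), np.int64(75)), (np.int64(469), np.int64(-392), np.int64(75))]
166 [(np.int64(506), np.int64(-362), np.int64(75)), (np.int64(494), np.int64(-364), np.int64(75)), (np.int64(481), np.int64(-366), np.int64(75)), (np.int64(469), np.int64(-366), np.int64(75))]
169 [(np.int64(505), np.int64(-337), np.int64(75)), (np.int64(493), np.int64(-336), np.int64(76)), (np.int64(481), np.int64(-336), np.int64(77)), (np.int64(468), np.int64(-342), np.int64(75))]
```

View pics/hg2.png

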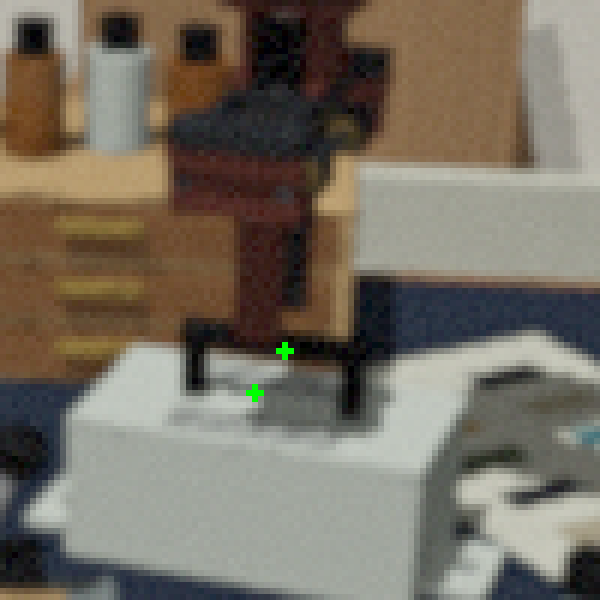

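View pics/hg_top.png

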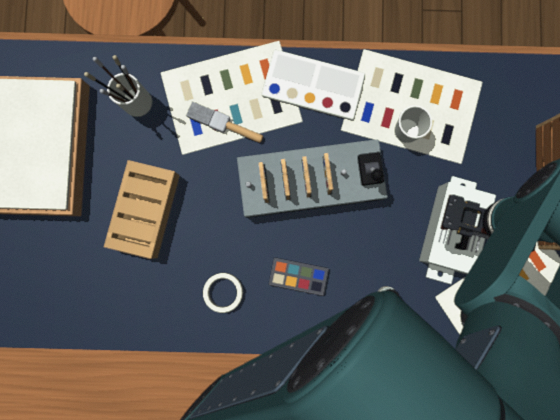

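The side view shows the finger tips at z≈0.117, above the bar at (300–320,157), though the TCP reads 0.094. The real tips are therefore about 23 mm higher than reported, so the fingers closed above the handle. The panels were unaffected because their heights were relative. I'll check this by lowering gently with contact detection.

```bash
cat > v.py <<'E'
from hd import *
def tip(tag):
    c=capture('side');W=cloud(c);p=np.array(current_position())
    d=W[...,:2]-p[:2]
    Y=np.deg2rad(75.7);a=d@[np.cos(Y),np.sin(Y)];b=d@[-np.sin(Y),np.cos(Y)]
    m=(abs(b)<.012)&(a>.015)&(a<.05)&(W[...,2]>.082)
    print(tag,"tcp",np.round(p,4),"near-finger lowest z",np.round(np.sort(W[...,2][m])[:6],3))
    cv2.imwrite(f'pics/v_{tag}.png',cv2.resize(c['image'][100:200,260:360],None,fx=6,fy=6,interpolation=cv2.INTER_CUBIC))
if __name__=="__main__":
    h=np.array([.4930,-.3525])
    tip("a")
    print(servo_line([*h,.071],rate=.03,contact_N=4)); tip("b"); print(current_force(),current_clock())
E
python3 v.py
```

```text
a tcp [ 0.4932 -0.3527  0.0934] near-finger lowest z [0.12  0.122 0.122 0.122 0.122 0.123]
False
b tcp [ 0.4932 -0.3526  0.0712] near-finger lowest z [0.099 0.099 0.1   0.1   0.1   0.102]
[-0.70397028  0.22843916  0.08959291] 59.975
```

View pics/v_b.png

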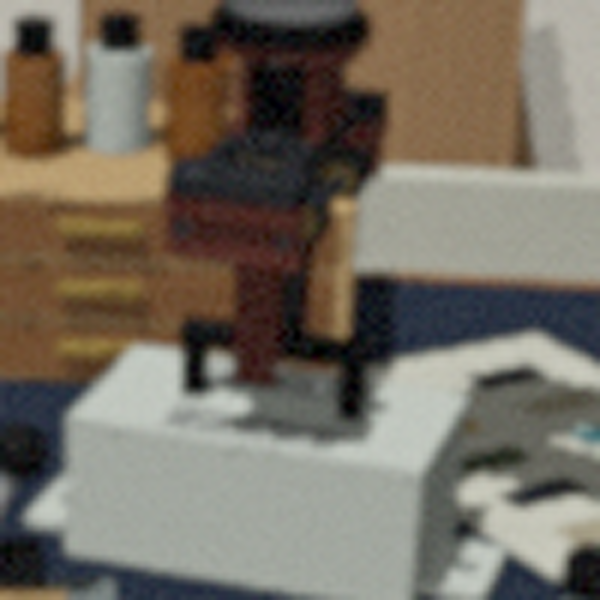

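The finger now passes in front of the bar, with its tip at z≈0.098, so the offset is about +27 mm. I'll go down another 5 mm and grip.

```bash
python3 -c "
from v import *
h=np.array([.4930,-.3525])
print(servo_line([*h,.066],rate=.03,contact_N=4)); tip('c')
f0=np.array(current_force());move_gripper(0);print('gap',current_finger_gap(),np.round(np.array(current_force())-f0,1))
if current_finger_gap()>.008:
    z0=current_position()[2]
    servo_line([*h,.09],rate=.06);servo_line([*h,.245],rate=.15)
    print('gap',current_finger_gap(),np.round(np.array(current_force())-f0,1),np.round(current_torque(),2))
    move_ptp([*O,.245],list(down(T)))
    servo_line([*O,.17],rate=.1)
    for cam in('top','side'):
        c=capture(cam);cv2.imwrite(f'pics/ht_{cam}.png',c['image'])
    print(z0,current_clock())
"
```

```text
False
c tcp [ 0.4929 -0.3524  0.0659] near-finger lowest z [0.093 0.093 0.094 0.094 0.095 0.095]
gap 0.014052277444210672 [-0.1 -1.7 -0.7]
gap 0.013965170375319563 [-0.2 -0.3 -5.4] [0.03 0.02 0.03]
0.06606243650762322 65.2583
```

View pics/ht_side.png

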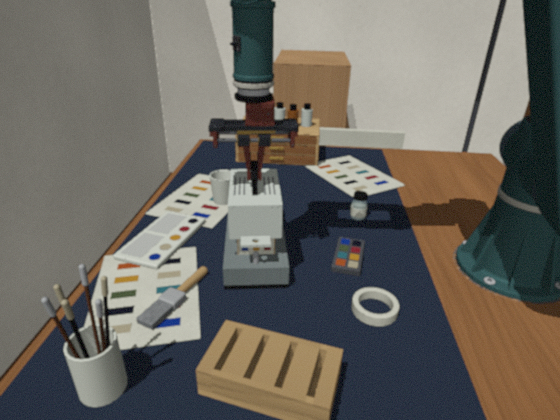

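The hood is held (gap 14 mm, 5.4 N) and hangs over the dryer. I'll lower it with contact detection, with a small search if it catches on a peg.

```bash
python3 -c "
from v import *
S=.121
for ox,oy in [(0,0),(0,.0015),(0,-.0015),(.0015,0),(-.0015,0),(0,.003),(0,-.003)]:
    p=dr(ox,oy); servo_line([*p,S+.033],rate=.06)
    hit=servo_line([*p,S-.003],rate=.03,contact_N=6); z=current_position()[2]
    print(ox,oy,hit,round(z,4),np.round(current_force(),1),np.round(current_torque(),2))
    if z<S+.003: break
for cam in('top','side'):
    c=capture(cam);cv2.imwrite(f'pics/hu_{cam}.png',c['image'] if cam=='top' else cv2.resize(c['image'][150:290,190:310],None,fx=5,fy=4))
print(current_clock())
"
```

```text
0 0 True 0.1206 [-2.3 -0.8  5.5] [-0.06  0.06 -0.03]
66.7833
```

View pics/hu_side.png

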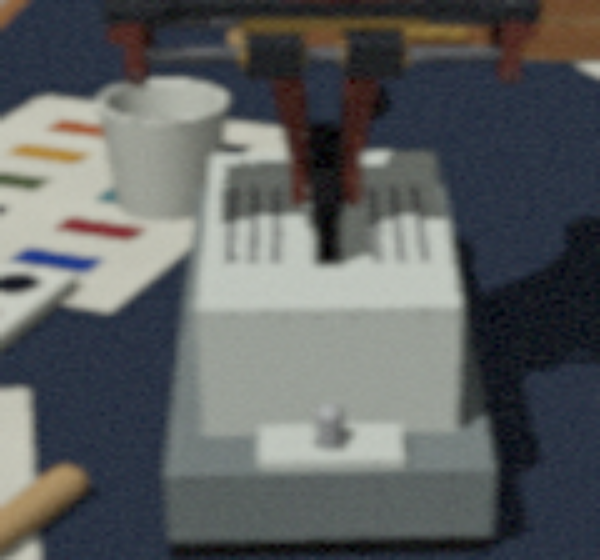

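The near peg pokes through its ear (330,425) and the hood is down on the deck. I'll release and measure hood and lever.

```bash
python3 -c "
from v import *
move_gripper(.04);p=current_position();servo_line([p[0],p[1],.22],rate=.15)
move_ptp([.45,.25,.30],list(down(T)))
c=capture('top');W=cloud(c)
s=silhouettes('top','hood')[0];P=W[s['region']];P=P[np.isfinite(P[:,0])]
for lo,hi in((.126,.140),(.165,.18),(.052,.068)):
    S=P[(P[:,2]>lo)&(P[:,2]<hi)]; print(len(S),np.median(S[:,2]),[np.round(x,1) for x in rect(S)])
for a in silhouettes('top','lever_tip')[:1]:
    Q=W[a['region']];Q=Q[np.isfinite(Q[:,0])&(Q[:,2]>.125)]; l=(Q[:,:2]-O);print('knob own',np.round([np.mean(l@ex),np.mean(l@ey),Q[:,2].max()],4),a['conf'])
cv2.imwrite('pics/k.png',cv2.resize(c['image'][130:230,225:400],None,fx=4,fy=4))
c=capture('side');cv2.imwrite('pics/ks.png',cv2.resize(c['image'][150:290,190:310],None,fx=5,fy=4))
print(current_clock())
"
```

```text
3981 0.13221227362621418 [array([594.9,  19.7]), array([109.3, 184.3]), np.float64(9.0)]
348 0.17257429197427193 [array([594.3,  19.8]), array([14.5, 99.3]), np.float64(8.9)]
562 0.05992345575319638 [array([582.2,  18.2]), array([ 85.7, 248.5]), np.float64(8.8)]
knob own [-0.0242 -0.1676  0.1472] 0.52
69.5083
```

View pics/k.png

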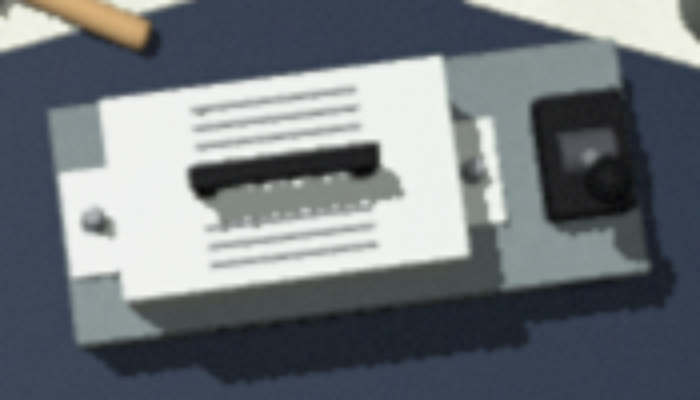

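View pics/ks.png

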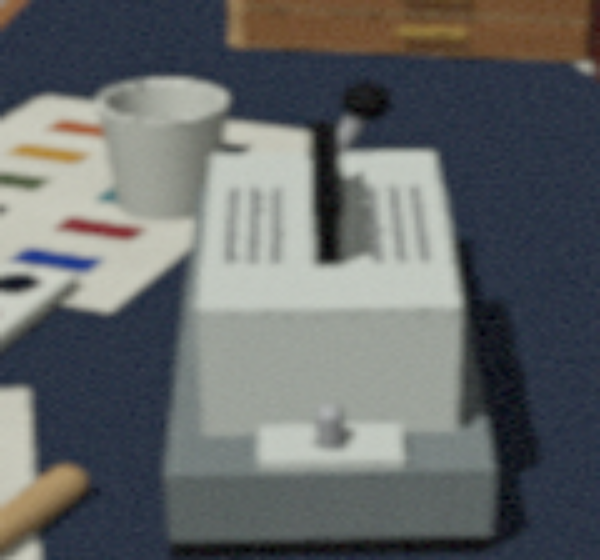

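The hood is seated: roof at 0.132, both pegs through the ears, centre within 1–2 mm of the seat. The knob is at own (-24,-168) mm, at about (608,180) in the crop. Next I'll push the lever.

```bash
cat > lev.py <<'E'
from v import *
def knob(tag):
    c=capture('top');W=cloud(c)
    a=silhouettes('top','lever_tip')
    for s in a[:1]:
        Q=W[s['region']];Q=Q[np.isfinite(Q[:,0])&(Q[:,2]>.125)]; l=(Q[:,:2]-O);print(tag,'knob own',np.round([np.mean(l@ex),np.mean(l@ey),Q[:,2].max()],4),s['conf'])
    cv2.imwrite(f'pics/l_{tag}.png',cv2.resize(c['image'][130:230,225:400],None,fx=4,fy=4))
    c=capture('side');cv2.imwrite(f'pics/ls_{tag}.png',cv2.resize(c['image'][110:250,190:350],None,fx=4,fy=4))
if __name__=="__main__":
    move_gripper(0)
    p=dr(-.085,-.170); move_ptp([*p,.20],list(down(YS)))
    print(servo_line([*p,.088],rate=.1,contact_N=5),current_position())
    c=capture('side');cv2.imwrite('pics/lp.png',cv2.resize(c['image'][110:250,190:350],None,fx=4,fy=4))
    print(servo_line([*dr(-.055,-.170),.088],rate=.04,contact_N=15),np.round(current_force(),1))
    hit=servo_line([*dr(.02,-.170),.088],rate=.04,contact_N=10)
    q=np.array(current_position());print(hit,'own',(q[:2]-O)@ex,(q[:2]-O)@ey,np.round(current_force(),1))
    c=capture('side');cv2.imwrite('pics/lq.png',cv2.resize(c['image'][110:250,190:350],None,fx=4,fy=4))
    print(current_clock())
E
python3 lev.py
```

```text
False [ 0.53772415 -0.16382583  0.08862221]
False [-0.7 -0.8 -0.1]
True own 0.004057263229151383 -0.16952175917516238 [-1.4 -1.   0.8]
75.5
```

View pics/lp.png

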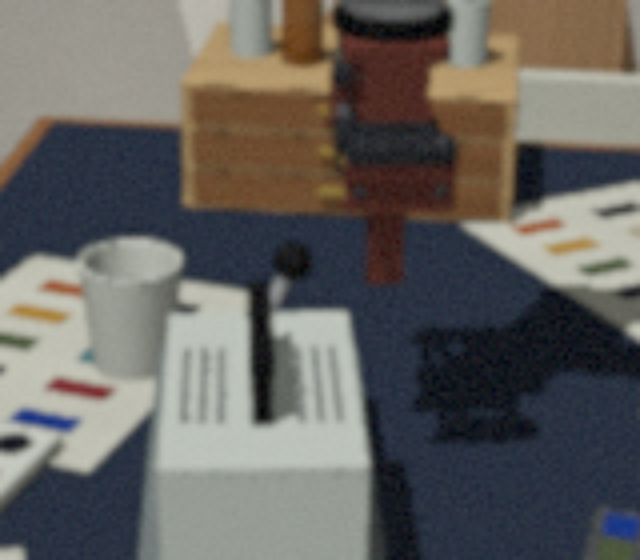

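View pics/lq.png

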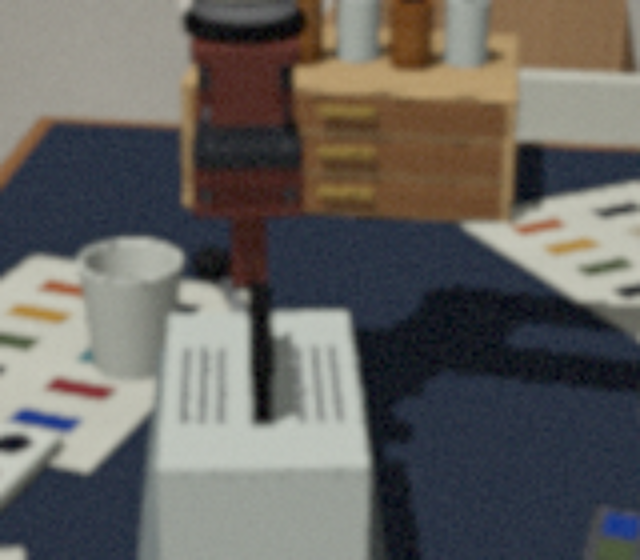

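The knob has swung to the back side (210,262), with contact where the end stop is expected. I'll press a bit firmer to confirm the stop, then retreat and look.

```bash
python3 -c "
from lev import *
hit=servo_line([*dr(.02,-.170),.088],rate=.03,contact_N=18)
q=np.array(current_position());print(hit,'own',(q[:2]-O)@ex,np.round(current_force(),1))
servo_line([*dr(-.06,-.170),.088],rate=.1)
servo_line([*dr(-.085,-.170),.2],rate=.15)
move_ptp([.45,.25,.30],list(down(YS)))
knob('e'); print(current_clock())
c=capture('top');cv2.imwrite('pics/fin_t.png',c['image'])
"
```

```text
True own 0.0035246262107768048 [-1.1 -0.3  1. ]
  return _methods._mean(a, axis=axis, dtype=dtype,
  ret = ret.dtype.type(ret / rcount)
Traceback (most recent call last):
  File "lev.py", line 6, in knob
    Q=W[s['region']];Q=Q[np.isfinite(Q[:,0])&(Q[:,2]>.125)]; l=(Q[:,:2]-O);print(tag,'knob own',np.round([np.mean(l@ex),np.mean(l@ey),Q[:,2].max()],4),s['conf'])
                                                                                                                                      ~~~~~~~~~~^^
ValueError: zero-size array to reduction operation maximum which has no identity
```

```bash
python3 -c "
from v import *
c=capture('top');W=cloud(c);l=W[...,:2]-O;x=l@ex;y=l@ey;z=W[...,2]
m=(abs(y+.17)<.03)&(abs(x)<.08)&(z>.1);Q=np.stack([x[m],y[m],z[m]],1);print(len(Q),Q.min(0).round(4),Q.max(0).round(4))
k=Q[Q[:,2]>.125];print('knob',k.mean(0).round(4),len(k))
t=Q[Q[:,2]>.12];print((t.min(0)+t.max(0))/2)
s=silhouettes('top','hood')[0];P=W[s['region']];P=P[np.isfinite(P[:,0])]
for lo,hi in((.126,.140),(.165,.18)):
    S=P[(P[:,2]>lo)&(P[:,2]<hi)]; print(np.median(S[:,2]),[np.round(v,1) for v in rect(S)])
cv2.imwrite('pics/fin_t.png',c['image'])
c=capture('side');cv2.imwrite('pics/ls_e.png',cv2.resize(c['image'][110:290,170:350],None,fx=4,fy=3))
W=cloud(c);l=W[...,:2]-O;x=l@ex;y=l@ey;z=W[...,2]
m=(abs(y+.17)<.03)&(abs(x)<.08)&(z>.118);Q=np.stack([x[m],y[m],z[m]],1);print('side',len(Q),Q.mean(0).round(4),Q.min(0),Q.max(0));print(current_clock())
"
```

```text
142 [ 0.0067 -0.1804  0.1004] [ 0.0413 -0.1568  0.1431]
knob [ 0.0281 -0.1678  0.1369] 117
[ 0.02901605 -0.1685921   0.13569902]
0.13221940270683843 [array([594.4,  19.6]), array([108.5, 184.2]), np.float64(9.0)]
0.17269383257887472 [array([594.3,  19.7]), array([14.8, 99.6]), np.float64(9.5)]
side 79 [ 0.0279 -0.1625  0.1307] [ 0.01655052 -0.17335515  0.1181002 ] [ 0.04008273 -0.15565458  0.141453  ]
79.3833
```

View pics/fin_t.png

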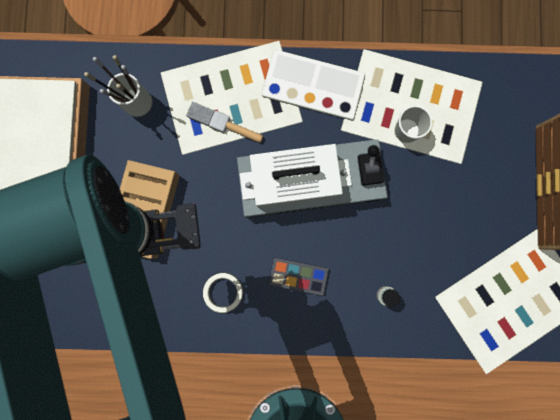

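View pics/ls_e.png

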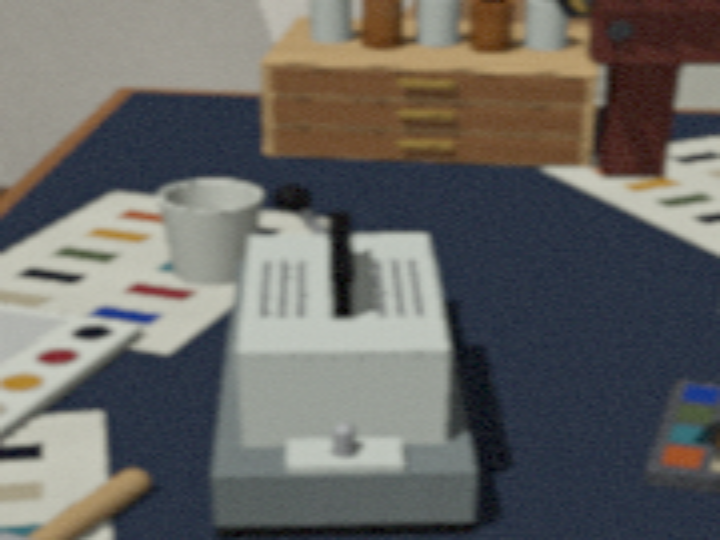

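The knob is now at own x ≈ +29 mm, its full travel (60·sin 0.5 = 28.8), and the hood and the other things are in place.

```bash
python3 -c "
from bench import *
close_job();print(current_clock())"
```

```text
the job is handed in; nothing more can be done
the job is handed in; nothing more can be done
```

The dryer is loaded, covered and started, and I handed the job in after about 80 s on the robot's clock.

- **Panels:** all four came out of the rack and were lowered into slots 0 to 3. Each stopped on a gentle floor contact at the expected height before I let go.
- **Hood:** it was knocked aside during the panel work, so I measured it again before picking it up. It is now seated with both pegs through the ears. Its roof is at 0.132 m (0.133 m expected), and its centre is within 2 mm of the seat.
- **Lever:** I pushed it only after the hood was seated. It went to its stop and held against a second, firmer push. The knob ended 28–29 mm to the back, which is full travel.
- **Other things:** the last pictures show the cup, jar, pan tin, brush and tape where they were.

**What went wrong:** my first grip on the hood closed on air, just above the handle. The side camera showed the fingertips about 27 mm higher than the reported tool position. I lowered the gripper by that amount and the second grip held. The panels were unaffected, as they went back down to the height they were gripped at.

**Smaller disagreements:** the knob-finding network failed in one late picture, so I read the final lever position from depth in the top and side cameras. Those two cameras disagreed by 1–3 mm on positions.

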